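Probe the clutch cylinder and fit the matching pushrod

ROBOT

A 6-joint arm with a two-finger parallel gripper is mounted at the origin on the work surface. World frame = base frame: x ahead of the robot, y to its left, z up, the work surface at z = 0. Lengths are in mm, angles in rad, forces in N, time in s.
With the tool pointing down it reaches from about 275 to 725 mm from the base axis. Payload 5.6 kg.
Tool frame: the origin (TCP) lies on the centre line of the jaws, within the pads' length; the fingertips stand 14 mm ahead of it and the grasp point (between the pads) lies 5 mm behind it (r.tcp_to_tips is the distance from the TCP to the fingertips, in mm); z points along the fingers, x is the direction in which the jaws open and shut, and the axes are right-handed (so a half turn about z gives the same grasp; the last joint's range is limited). The gripper opens to 85 mm and grips with 20 to 120 N. Pads are 22 mm wide; open, the fingers measure 114 mm over their backs; the gripper's body (76 mm by 85 mm) begins 54 mm behind the grasp point. The pads swing forward as they close: fully open they stand 13 mm farther back than shut.
Start: joints at [1.43, 0.255, 0.108, 0, -1.424, -0.285], TCP at [227.15, 500.895, 245.283] pointing down, gripper open.
Joint ranges: [-2.95, 2.95], [-1.21, 1.97], [-1.09, 1.5], [-2.87, 1.71], [-2.94, -0.07], [-3.05, 3.05]. Speed limits (rad/s): [2.57, 2.57, 3.14, 3.14, 3.14, 3.14].

INTERFACE

Orientations are given as a unit quaternion [w, x, y, z].
In Python, from plant import r gives the robot as it stands.
- The arm moves only by the shell command python3 -m handwheel 'ROWS' [FORCE]. ROWS is JSON, one flat list of numbers, 7 for each row, row after row: the opening, from -1 (shut) to 1 (fully open), so that 0 is half open, then the shift along the tool's x, y, z in m, then the turn, a rotation vector about the tool's x, y, z in rad. In form: [hand, dx, dy, dz, ax, ay, az, hand, dx, dy, dz, ax, ay, az, ...]. A call has 1 to 20 rows; each row shifts and turns the commanded pose from where the row before left it, along the tool's axes as they then stand; what a row does not reach is not made up. A row lasts 1/8 s, in which the tool goes at most 62.5 mm and 10.7 degrees, less where a joint would pass 70% of its speed; a pose out of reach is approached as far as the arm can. A call is refused whole if a number of a shift passes 0.0625 or a number of a turn 0.188, either way. A call with a gripper value outside its range is refused whole. The fingers move at their own pace and stop on an object; FORCE is the grip in N (left out, the last holds). Time passes only in rows, so rows that do not move let the fingers close. It gives the time, the measured TCP pose, the force and the opening at its end, in the units of the state.
- r.get_obs(): the state, without advancing time (a new reading comes with each control period).
- r.read_camera(name): name is "scene" or "top" or "wrist"; returns (picture, depth): 420x560x3 uint8, red, green, blue; 420x560 float32, mm along the optical axis (not along the pixel's ray), 0 where there is no reading.
- r.camera_model(name): a dict with "mtx" (3x3 intrinsics, pixels), "dist" ([k1, k2, p1, p2, k3] as OpenCV has them; the pictures are not rectified), "R" (3x3) and "t" (3): a world point X has camera coordinates R X + t; the wrist camera has in their place "T_tool_cam" (4x4, takes a point from camera to tool coordinates, whose origin is the TCP and whose axes are the tool frame's). Camera axes: x right, y down, z forward; pixel columns grow to the right and rows downward; lengths in mm; the calibration is good to about 2 mm. A picture is of the moment at which its call begins: read the wrist's pose just before it. camera_model takes no time and is no camera call.
- r.close_job(): hands the job in, once; it reports no verdict.
The state is a dict: "clock": time; "joint_pos": joint angles; "joint_vel": joint speeds; "effort": joint torques, N m; "tool_pos": TCP position; "tool_rot": TCP orientation; "wrist_force": force on the tool from outside, world axes, zero at the start; "moment": the same for the moment, N m; "finger_gap": opening from 0.0 (shut) to 1.0 (fully open).
Only numpy, scipy, OpenCV 4.12 (cv2) and the standard library are available. Lean on these libraries where they do the work, as an engineer would, in place of code of your own. Each camera call takes 0.05 s, during which the arm holds its last target.

TASK

Slide the depth rod down the bore of the clutch cylinder in the vise until it stands on the piston, read how deep the piston lies, and put the rod back in its stand. Then, of the three pushrods in the rack, fit the one that will stand closest to 45 mm proud of the cylinder's rim: push it in through the wiper until it rests on the piston, and let go. Feel for the piston gently, do not force it down on its spring, and leave the other pushrods in the rack and the rest of the bench as they are.

Things in the scene. Friction and masses are not known exactly. Their poses are not given: they have to be found in the camera images.
- mouth (a point): centre of the clutch cylinder's open mouth, level with its rim, 115 mm above the bench; z up along the bore. Bare aluminium cylinder, 33 mm across at the rim, upright in the vise. The mouth narrows as a cone from 24 mm to the 16 mm bore 6 mm down. A sprung dust wiper, narrowest 13 mm below the rim, drags on a rod with 2 to 4 N, more than a rod weighs: it stays where it is let go and must be pushed down
- vise: fixed low grey drill vise holding the cylinder; origin on the bench under the cylinder's axis, z up. Base 215 x 150 mm, screw and tommy bar to its -x side, 43 mm up. Jaws, 100 mm wide, end 43 mm below the cylinder's rim; the cylinder's flange with two ears, 78 mm across, lies 27 mm below the rim. A rod let go in the bore may lean by up to 10 degrees
- piston (a joint): how far the brass piston has been pushed down from its stop, m: 0 at rest. Its flat crown lies deep in the bore, 34 to 70 mm below the rim, different each time and to be found by touch. A spring holds it up against the stop with 9 N; above that it gives way, 1 mm per N. More than 6 mm would harm it
- depth_rod: loose steel depth rod, 140 mm long: 10 mm shaft ringed in black every 10 mm (50 and 100 mm in red), foot tapering to 6.4 mm over the last 4 mm, blue knurled head, 18 mm across, over the top 25 mm to grip it by; about 120 g. Origin at the centre of its foot, z along the rod to its head. Stands head up in its stand
- gauge_stand: fixed dark steel block, 70 x 70 x 45 mm high, with one 13 mm well in the middle of its top, 35 mm deep, where the depth rod stands (foot 10 mm above the bench). Origin at the centre of its underside, z up
- rack: fixed wooden block, 60 x 160 x 40 mm high (x, y, z), with three 13 mm wells along its y axis at -50, 0 and +50 mm, each 30 mm deep (feet of the rods 10 mm above the bench). Origin at the centre of its underside
- pushrod_85: loose steel pushrod, 85 mm long, marked by a yellow ring near its top: 10 mm shaft whose foot tapers to 6.4 mm over the last 4 mm, and a dark 14 mm round head over the top 20 mm to grip it by; 60 g. Origin at the centre of its foot, z along the rod to its head. Stands head up in any one of the rack's three wells
- pushrod_97: loose steel pushrod, 97 mm long, marked by a green ring near its top: 10 mm shaft whose foot tapers to 6.4 mm over the last 4 mm, and a dark 14 mm round head over the top 20 mm to grip it by; 60 g. Origin at the centre of its foot, z along the rod to its head. Stands head up in any one of the rack's three wells
- pushrod_109: loose steel pushrod, 109 mm long, marked by a red ring near its top: 10 mm shaft whose foot tapers to 6.4 mm over the last 4 mm, and a dark 14 mm round head over the top 20 mm to grip it by; 60 g. Origin at the centre of its foot, z along the rod to its head. Stands head up in any one of the rack's three wells
- spray_can: bystander: spray can, 58 mm across, 190 mm high, origin under its centre
- screwdriver: bystander: screwdriver with a green handle, lying on the bench
- spanner: bystander: steel spanner lying on the bench
- spare_boot: bystander: black rubber ring, 34 mm across, 14 mm high
- old_cylinder: bystander: old aluminium cylinder lying on its side, 75 mm long, flange 62 mm wide
- grease_tin: bystander: closed red tin, 80 mm across, 67 mm high
- bulb_box: bystander: small carton, 60 x 90 x 55 mm high

How it is judged (in metres and radians):
On the way, in this order (a step that is already met when the one before it is completed fails the run):
1. the depth rod is down the bore and bears on the piston (at least 1.5 N for 0.2 s) (contact force between depth_rod and piston above 1.5 N and horizontal distance between depth_rod and mouth below 0.006 m), for 0.2 s.
2. the pushrod that stands 45 mm proud (within 9 mm, less what the piston gives) is pushed down on to the piston (at least 1.5 N for 0.2 s) (((contact force between pushrod_85 and piston above 1.5 N and z of pushrod_85 in the frame of mouth between -0.054 and -0.031 m and horizontal distance between pushrod_85 and mouth below 0.006 m) or (contact force between pushrod_97 and piston above 1.5 N and z of pushrod_97 in the frame of mouth between -0.066 and -0.043 m and horizontal distance between pushrod_97 and mouth below 0.006 m) or (contact force between pushrod_109 and piston above 1.5 N and z of pushrod_109 in the frame of mouth between -0.078 and -0.055 m and horizontal distance between pushrod_109 and mouth below 0.006 m))), for 0.2 s.
At the end, for the whole second after the job is handed in: One pushrod, pushed on to the piston, stands free in the cylinder within 14 degrees of upright, its top 36 to 54 mm above the rim; piston on its stop; depth rod in its stand's well, foot within 5 mm of the floor; the other two pushrods upright, moved less than 15 mm; all at rest (((z of pushrod_85 in the frame of mouth between -0.049 and -0.031 m and horizontal distance between pushrod_85 and mouth below 0.006 m and angle between pushrod_85's own z axis and vertical below 0.25 rad and linear speed of pushrod_85 below 0.02 m/s and distance of each of pushrod_97, pushrod_109 from where it was at the start of the episode below 0.015 m and angle between each of pushrod_97, pushrod_109's own z axis and vertical below 0.15 rad) or (z of pushrod_97 in the frame of mouth between -0.061 and -0.043 m and horizontal distance between pushrod_97 and mouth below 0.006 m and angle between pushrod_97's own z axis and vertical below 0.25 rad and linear speed of pushrod_97 below 0.02 m/s and distance of each of pushrod_85, pushrod_109 from where it was at the start of the episode below 0.015 m and angle between each of pushrod_85, pushrod_109's own z axis and vertical below 0.15 rad) or (z of pushrod_109 in the frame of mouth between -0.073 and -0.055 m and horizontal distance between pushrod_109 and mouth below 0.006 m and angle between pushrod_109's own z axis and vertical below 0.25 rad and linear speed of pushrod_109 below 0.02 m/s and distance of each of pushrod_85, pushrod_97 from where it was at the start of the episode below 0.015 m and angle between each of pushrod_85, pushrod_97's own z axis and vertical below 0.15 rad)) and value of joint piston below 0.0015 m and horizontal distance between depth_rod and gauge_stand below 0.008 m and z of depth_rod in the frame of gauge_stand below 0.015 m and angle between depth_rod's own z axis and vertical below 0.15 rad and linear speed of depth_rod below 0.02 m/s); the robot touches nothing.
It fails at once if the piston is driven down by more than 6 mm (value of joint piston above 0.006 m).
It fails at once if a rod is pressed on the cylinder with more than 40 N (contact force between any of depth_rod, pushrod_85, pushrod_97, pushrod_109 and vise above 40 N).
It fails at once if a bystander is moved by more than 30 mm (distance of any of spray_can, screwdriver, spanner, spare_boot, old_cylinder, grease_tin, bulb_box from where it was at the start of the episode above 0.03 m).
It also fails if it takes over 72 s, if anything falls off the work surface, if the arm or the gripper's body presses on something with over 40 N, if the wrist force passes 120 N, or if a joint passes its speed limit or range.

## Working session

There is one attempt and no reset: what is moved stays moved. The work goes in short steps, Python scripts to look and compute and a shell command to move; the robot and the scene stay as the last step left them, time stands still between calls to the robot, and variables do not carry over. Pictures are saved under pics/ and viewed, and the job is handed in when it is done.

```bash
ls; mkdir -p pics; python3 - <<'E'
from plant import r
import cv2,numpy as np
print(r.get_obs())
for n in ["scene","top"]:
    p,d=r.read_camera(n)
    cv2.imwrite(f"pics/{n}0.png",p[...,::-1]); np.savez(f"pics/{n}0.npz",p=p,d=d)
    m=r.camera_model(n); print(n,{k:np.round(v,3).tolist() for k,v in m.items()})
print(r.camera_model("wrist"))
E
```

```text
pics
{'clock': 0.0, 'joint_pos': array([ 1.42960523e+00,  2.55754396e-01,  1.07017540e-01, -4.76019049e-04,
       -1.42390113e+00, -2.84614070e-01]), 'joint_vel': array([ 4.56617927e-04,  1.73008194e-03,  9.72079792e-05, -8.19254095e-04,
        3.91933799e-04, -2.70844887e-03]), 'effort': array([ 2.14240594e-03, -3.86634350e+01,  2.37934434e+01,  5.36485389e+00,
       -6.19395360e-03,  1.05568145e-05]), 'tool_pos': array([226.924926  , 500.49401958, 244.39681952]), 'tool_rot': array([-7.80759792e-04, -5.41701687e-01,  8.40570270e-01, -5.41995881e-04]), 'wrist_force': array([-0.17922044,  0.19461155,  0.92478159]), 'moment': array([-0.05704896,  0.01814418,  0.00039428]), 'finger_gap': 1.000431731255924}
scene {'mtx': [[462.512, 0.0, 284.4], [0.0, 462.512, 207.094], [0.0, 0.0, 1.0]], 'dist': [-0.008, 0.0, 0.0, 0.0, 0.0], 'R': [[-0.775, 0.632, 0.003], [0.437, 0.541, -0.719], [-0.456, -0.556, -0.695]], 't': [440.556, -163.521, 1545.366]}
top {'mtx': [[438.001, 0.0, 275.424], [0.0, 438.001, 207.628], [0.0, 0.0, 1.0]], 'dist': [-0.092, 0.0, 0.0, 0.0, 0.0], 'R': [[-0.027, -1.0, 0.012], [-0.99, 0.025, -0.136], [0.136, -0.016, -0.991]], 't': [-14.252, 550.644, 1167.193]}
{'mtx': array([[309.14675216,   0.        , 278.64662279],
       [  0.        , 309.14675216, 207.54689229],
       [  0.        ,   0.        ,   1.        ]]), 'dist': array([0.01061267, 0.        , 0.        , 0.        , 0.        ]), 'T_tool_cam': array([[ 9.99999751e-01, -4.17563347e-04, -5.69024843e-04,
         6.69547878e-01],
       [ 5.69371905e-04,  9.53698379e-01,  3.00764155e-01,
        -7.59532941e+01],
       [ 4.17089983e-04, -3.00764404e-01,  9.53698380e-01,
        -1.29192793e+02],
       [ 0.00000000e+00,  0.00000000e+00,  0.00000000e+00,
         1.00000000e+00]])}
```

View pics/scene0.png

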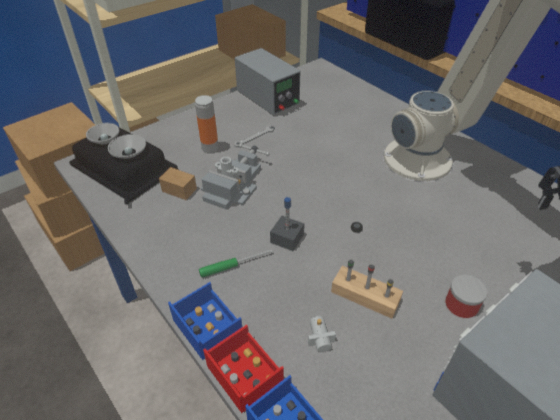

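View pics/top0.png

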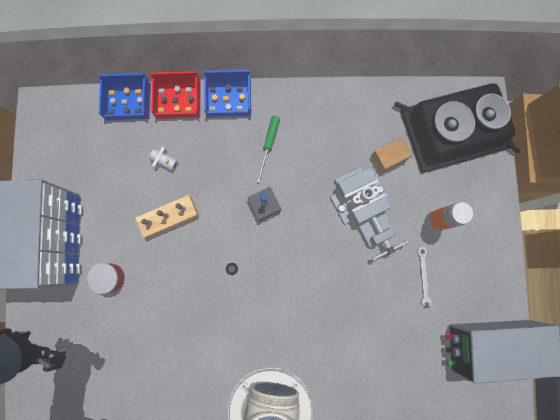

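```bash
cat > h.py <<'E'
import numpy as np,cv2
from plant import r
from scipy.spatial.transform import Rotation as R
def ray(m,uv):
    p=cv2.undistortPoints(np.array([[uv]],float),m["mtx"],m["dist"])[0,0]
    return np.array([p[0],p[1],1.0])
def onplane(n,uv,z):
    m=r.camera_model(n); Rm=np.array(m["R"]);t=np.array(m["t"])
    c=-Rm.T@t; d=Rm.T@ray(m,uv); return c+d*(z-c[2])/d[2]
def tool():
    o=r.get_obs();q=o["tool_rot"];T=np.eye(4);T[:3,:3]=R.from_quat([q[1],q[2],q[3],q[0]]).as_matrix();T[:3,3]=o["tool_pos"];return T,o
def wplane(T,uv,z):
    m=r.camera_model("wrist");C=T@np.array(m["T_tool_cam"]);d=C[:3,:3]@ray(m,uv);c=C[:3,3];return c+d*(z-c[2])/d[2]
def wproj(T,X):
    m=r.camera_model("wrist");C=np.linalg.inv(T@np.array(m["T_tool_cam"]));p=C[:3,:3]@np.array(X,float)+C[:3,3]
    return cv2.projectPoints(p.reshape(1,1,3),np.zeros(3),np.zeros(3),m["mtx"],m["dist"])[0].ravel()
E
python3 - <<'E'
import cv2
t=cv2.imread("pics/top0.png");s=cv2.imread("pics/scene0.png")
def c(i,x,y,w,h,n): cv2.imwrite(n,cv2.resize(i[y:y+h,x:x+w],None,fx=6,fy=6,interpolation=cv2.INTER_CUBIC))
c(t,325,160,100,100,"pics/c1.png");c(t,130,180,80,70,"pics/c2.png");c(t,240,180,60,50,"pics/c3.png");c(s,325,250,90,70,"pics/c4.png")
E
```

```text
(no output)
```

View pics/c1.png

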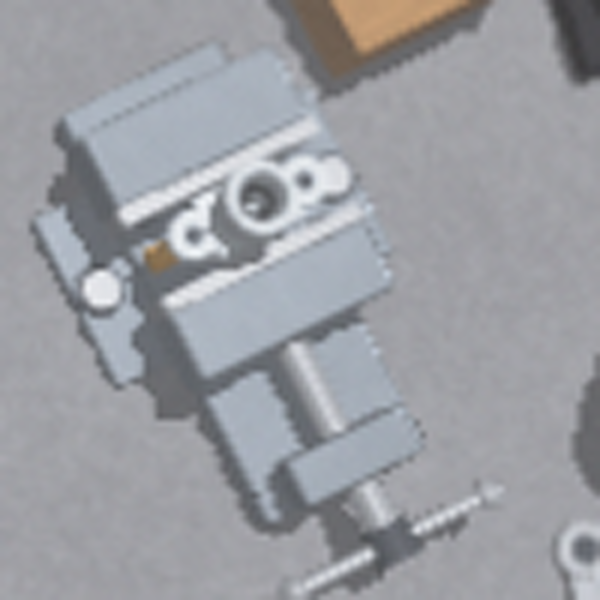

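View pics/c2.png

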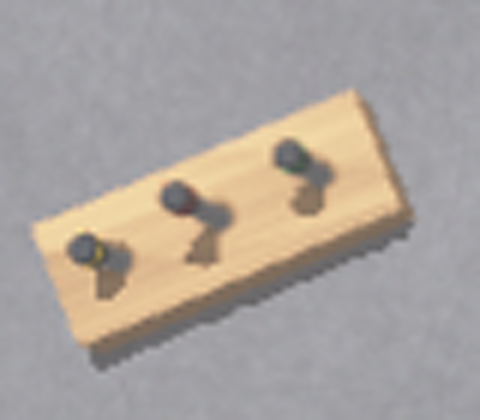

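View pics/c3.png

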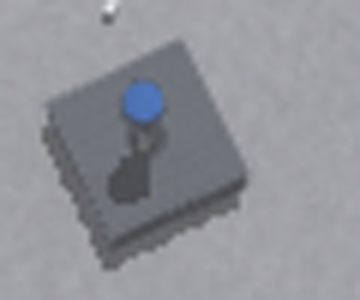

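View pics/c4.png

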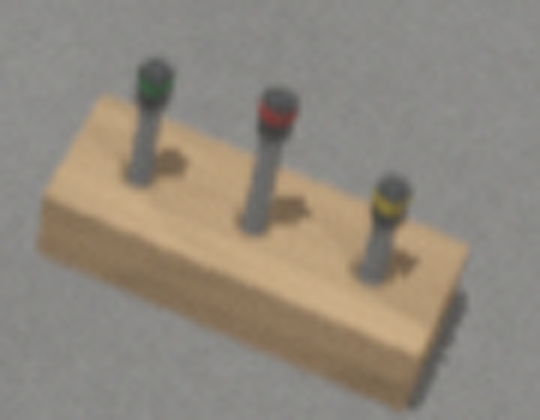

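```bash
python3 - <<'E'
from h import *
import numpy as np
for n,uv,z in [("mouth",(367.6,192.6),115),("drod",(263.4,196.5),150),("y85",(143.4,220.9),95),("r109",(159.2,212.3),119),("g97",(177.8,205.5),107),
 ("stA",(247.2,197.2),45),("stB",(269.8,186.5),45),("stC",(280.5,209.8),45),("rkA",(135.2,217.5),40),("rkB",(188.5,194.8),40),("rkC",(143.3,237.3),40),("rkD",(197.5,215),40)]:
    p=onplane("top",uv,z); print(n,p.round(1), round(np.hypot(p[0],p[1])))
S=np.load("pics/scene0.npz")
for n,uv,z in [("g97",(350.7,261),107),("r109",(371.2,266.5),119),("y85",(390,281),95),("drod",(287.5,199.5),150),("mouth",(226,161),115)]:
    print(n,onplane("scene",uv,z).round(1))
E
```

```text
mouth [ 572.8 -268.5  115. ] 633
drod [563.5   2.3 150. ] 564
y85 [516. 319.  95.] 607
r109 [534.5 271.2 119. ] 599
g97 [552.7 225.7 107. ] 597
stA [579.9  47.9  45. ] 582
stB [608.2 -14.8  45. ] 608
stC [542.7 -42.4  45. ] 544
rkA [532.2 357.9  40. ] 641
rkB [591.6 210.1  40. ] 628
rkC [477.2 334.7  40. ] 583
rkD [534.8 185.4  40. ] 566
g97 [555.2 230.7 107. ]
r109 [538.  278.1 119. ]
y85 [519.  323.4  95. ]
drod [565.7   8.5 150. ]
mouth [ 576.7 -259.5  115. ]
```

```bash
python3 -m handwheel '[1,0,0,0,0,0,0.156, 1,0,0,0,0,0,0.156, 1,0,0,0,0,0,0.156, 1,0,0,0,0,0,0.156, 1,0,0,0,0,0,0.155, 1,-0.0124,-0.0532,0,0,0,0, 1,-0.0124,-0.0532,0,0,0,0, 1,-0.0124,-0.0532,0,0,0,0, 1,-0.0124,-0.0532,0,0,0,0, 1,-0.0124,-0.0532,0,0,0,0, 1,-0.0124,-0.0532,0,0,0,0, 1,-0.0124,-0.0532,0,0,0,0, 1,-0.0124,-0.0532,0,0,0,0, 1,-0.0124,-0.0532,0,0,0,0, 1,-0.0124,-0.0532,0,0,0,0, 1,-0.0124,-0.0532,0,0,0,0, 1,0,0,0,0,0,0, 1,0,0,0,0,0,0]'
python3 - <<'E'
from h import *
T,o=tool();print(T.round(4),o['joint_pos'],o['wrist_force'])
p,d=r.read_camera("wrist");cv2.imwrite("pics/w1.png",p[...,::-1]);np.savez("pics/w1.npz",p=p,d=d,T=T)
E
```

```text
clock: 2.35
tool_pos: [563.7, 3.2, 244.7]
tool_rot: [-0.001, -0.182, 0.983, 0.0]
wrist_force: [-0.5, 0.6, 0.2]
finger_gap: 1.0
[[-9.340000e-01 -3.572000e-01 -1.200000e-03  5.636805e+02]
 [-3.572000e-01  9.340000e-01  1.000000e-04  3.234100e+00]
 [ 1.100000e-03  5.000000e-04 -1.000000e+00  2.446951e+02]
 [ 0.000000e+00  0.000000e+00  0.000000e+00  1.000000e+00]] [ 2.82927684e-01  2.83395482e-01  1.45051733e-01 -4.17146259e-04
 -1.43356086e+00  8.24335937e-02] [-0.45447856  0.5915751   0.19776382]
```

View pics/w1.png

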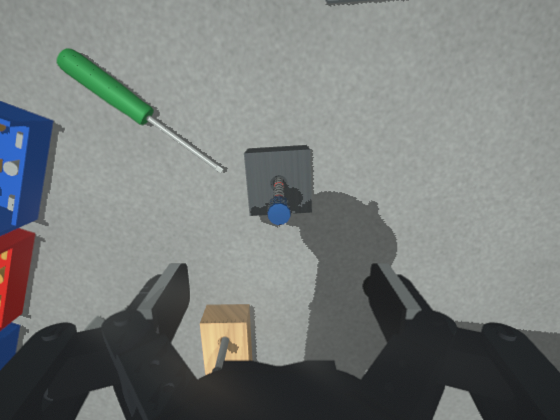

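```bash
python3 - <<'E'
from h import *
z=np.load("pics/w1.npz");p=z["p"].astype(int);T=z["T"];d=z["d"]
m=(p[...,2]>p[...,0]+50);m[:,:150]=0;m[:150]=0
m[250:]=0;ys,xs=np.nonzero(m);print(len(xs),xs.min(),xs.max(),ys.min(),ys.max(),xs.mean(),ys.mean())
print(np.unique(d[m].round(-1),return_counts=True))
c=(xs.mean(),ys.mean());print(c,wplane(T,c,150),wplane(T,c,140))
print(wproj(T,T[:3,3]+np.array([0,0,-94.7])))
for uv in [(247,154),(312,151),(249,216),(312,213)]: print(wplane(T,uv,45))
g=cv2.resize(z["p"][130:240,220:340,::-1],None,fx=5,fy=5,interpolation=cv2.INTER_CUBIC);cv2.imwrite("pics/w1c.png",g)
E
```

```text
389 268 289 203 224 278.45501285347046 213.44473007712082
(array([  0., 230., 240., 400.], dtype=float32), array([  2, 143, 243,   1]))
(np.float64(278.45501285347046), np.float64(213.44473007712082)) [563.21898701   1.72644083 150.        ] [562.00941155   4.87243595 140.        ]
[277.18901049 214.98390176]
[605.22675522 -15.34102667  45.        ]
[542.23827162 -42.74034527  45.        ]
[580.40024192  49.39744096  45.        ]
[515.54271662  20.8601609   45.        ]
```

View pics/w1c.png

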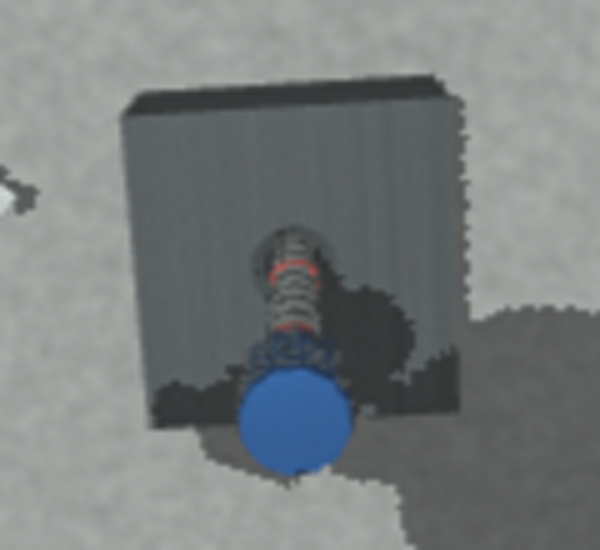

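```bash
python3 -m handwheel '[1,0.0147,-0.0428,0.0033,0,0,0, 1,0.0147,-0.0428,0.0033,0,0,0, 1,0.0147,-0.0428,0.0033,0,0,0, 1,0.0147,-0.0428,0.0033,0,0,0, 1,0.0147,-0.0428,0.0033,0,0,0, 1,0.0147,-0.0428,0.0033,0,0,0, 1,0,0,0,0,0,0, 1,0,0,0,0,0,0]'
python3 - <<'E'
from h import *
T,o=tool();print(T.round(4),o['joint_pos'],o['wrist_force'])
p,d=r.read_camera("wrist");cv2.imwrite("pics/w2.png",p[...,::-1]);np.savez("pics/w2.npz",p=p,d=d,T=T)
print(wproj(T,[572.8,-268.5,115]))
g=cv2.resize(p[150:270,210:350,::-1],None,fx=5,fy=5,interpolation=cv2.INTER_CUBIC);cv2.imwrite("pics/w2c.png",g)
E
```

```text
clock: 3.4
tool_pos: [573.6, -266.9, 225.7]
tool_rot: [0.0, -0.183, 0.983, 0.0]
wrist_force: [-0.5, 0.5, 0.6]
finger_gap: 0.998
[[-9.333000e-01 -3.590000e-01  3.000000e-04  5.736460e+02]
 [-3.590000e-01  9.333000e-01  3.000000e-04 -2.668727e+02]
 [-3.000000e-04  2.000000e-04 -1.000000e+00  2.256906e+02]
 [ 0.000000e+00  0.000000e+00  0.000000e+00  1.000000e+00]] [-1.89087868e-01  4.26998891e-01  3.06173220e-01 -3.13312830e-04
 -1.44977444e+00  5.56304789e-01] [-0.46948858  0.53256436  0.56873516]
[279.12729931 207.2377833 ]
```

View pics/w2.png

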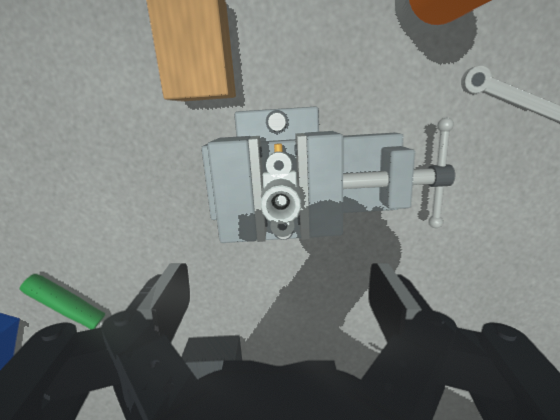

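View pics/w2c.png

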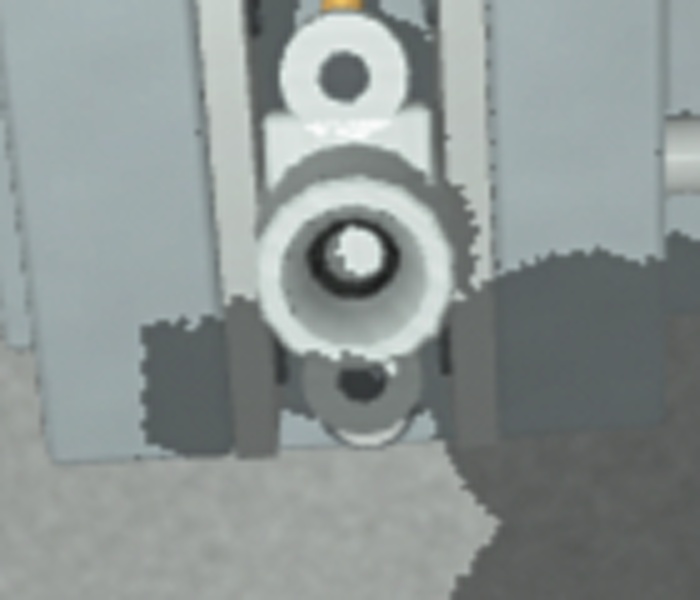

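```bash
python3 - <<'E'
from h import *
T=np.load("pics/w2.npz")["T"]
print(wplane(T,(280.5,203.3),115))
for uv in [(261.1,203.3),(300,203.3)]:print(wplane(T,uv,115))
E
```

```text
[ 572.96199432 -272.01991591  115.        ]
[ 587.63350007 -266.38659835  115.        ]
[ 558.21504667 -277.68187632  115.        ]
```

```bash
python3 -m handwheel '[1,-0.0144,0.0424,0,0,0,0, 1,-0.0144,0.0424,0,0,0,0, 1,-0.0144,0.0424,0,0,0,0, 1,-0.0144,0.0424,0,0,0,0, 1,-0.0144,0.0425,0,0,0,0, 0.2,-0.0144,0.0425,0,0,0,0, 0.2,0,0,0,0,0,0, 0.2,0,0,0,0,0,0, 0.2,0,0,0.02,0,0,0, 0.2,0,0,0,0,0,0]' 40
python3 - <<'E'
from h import *
T,o=tool();print(T.round(4))
print("tool delta to rod",T[:3,:3].T@(np.array([563.1,1.8,133])-T[:3,3]))
E
```

```text
clock: 4.7
tool_pos: [562.0, -0.1, 204.3]
tool_rot: [-0.002, -0.182, 0.983, 0.0]
wrist_force: [1.1, 0.4, 0.1]
finger_gap: 0.601
[[-9.341000e-01 -3.570000e-01 -3.100000e-03  5.620151e+02]
 [-3.570000e-01  9.341000e-01 -4.000000e-04 -8.010000e-02]
 [ 3.000000e-03  7.000000e-04 -1.000000e+00  2.042638e+02]
 [ 0.000000e+00  0.000000e+00  0.000000e+00  1.000000e+00]]
tool delta to rod [-1.90060507  1.31761259 71.25929796]
```

```bash
python3 -m handwheel '[0.2,-0.002,0.0015,0.02,0,0,0, 0.2,0,0,0.02,0,0,0, 0.2,0,0,0.02,0,0,0, 0.2,0,0,0.011,0,0,0, 0.2,0,0,0,0,0,0]' 40
python3 - <<'E'
from h import *
T,o=tool();print(T.round(4)[:3,3],o['wrist_force'])
print("tool delta to rod",T[:3,:3].T@(np.array([563.1,1.8,133])-T[:3,3]))
p,d=r.read_camera("wrist");cv2.imwrite("pics/w3.png",p[...,::-1])
E
```

```text
clock: 5.32
tool_pos: [564.3, 2.3, 134.4]
tool_rot: [-0.0, -0.182, 0.983, -0.0]
wrist_force: [0.1, -0.5, 0.4]
finger_gap: 0.603
[564.2737   2.3022 134.3914] [ 0.12230844 -0.49421898  0.43016697]
tool delta to rod [ 1.27445743 -0.04911256  1.39257235]
```

View pics/w3.png

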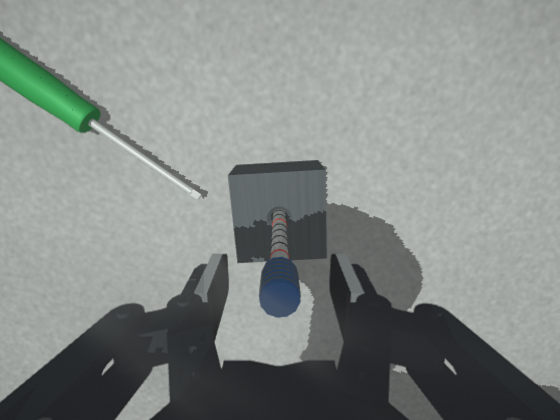

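```bash
python3 -m handwheel '[-1,0,0,0,0,0,0, -1,0,0,0,0,0,0, -1,0,0,0,0,0,0, -1,0,0,0,0,0,0, -1,0,0,0,0,0,0, -1,0,0,0,0,0,0]' 50
python3 - <<'E'
from h import *
T,o=tool();print(T.round(4)[:3,3],o['wrist_force'],o['finger_gap'])
p,d=r.read_camera("wrist");cv2.imwrite("pics/w4.png",p[...,::-1])
E
```

```text
clock: 6.12
tool_pos: [564.9, 2.6, 135.3]
tool_rot: [0.001, -0.182, 0.983, -0.0]
wrist_force: [-1.1, 0.7, 6.3]
finger_gap: 0.193
[564.8551   2.6178 135.3348] [-1.07208113  0.72986648  6.30014113] 0.19316613797242596
```

View pics/w4.png

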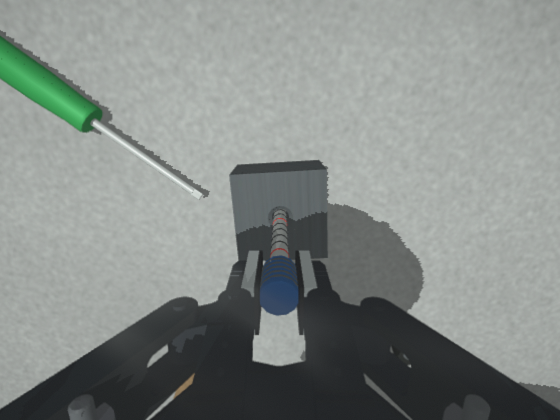

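```bash
python3 -m handwheel '[-1,0,0,-0.02,0,0,0, -1,0,0,-0.03,0,0,0, -1,0,0,-0.04,0,0,0, -1,0,0,-0.04,0,0,0, -1,0,0,0,0,0,0, -1,0,0,0,0,0,0]' 50
python3 - <<'E'
from h import *
T,o=tool();print(T.round(4),o['wrist_force'],o['finger_gap'],o['moment'])
p,d=r.read_camera("wrist");cv2.imwrite("pics/w5.png",p[...,::-1])
t=np.array([572.96-563.1+564.3,-272.0-1.8+2.3,265])
print(t,T[:3,:3].T@(t-T[:3,3]))
E
```

```text
clock: 6.92
tool_pos: [563.8, 3.0, 263.1]
tool_rot: [-0.001, -0.182, 0.983, 0.0]
wrist_force: [-0.1, 0.1, -1.2]
finger_gap: 0.196
[[-9.338000e-01 -3.578000e-01 -2.200000e-03  5.638188e+02]
 [-3.578000e-01  9.338000e-01  6.000000e-04  2.975400e+00]
 [ 1.900000e-03  1.300000e-03 -1.000000e+00  2.631252e+02]
 [ 0.000000e+00  0.000000e+00  0.000000e+00  1.000000e+00]] [-0.06618372  0.08661114 -1.2021771 ] 0.196238782989038 [-0.02379225 -0.02361299 -0.03781199]
[ 574.16 -271.5   265.  ] [  88.56584278 -259.9982199    -2.05574036]
```

View pics/w5.png

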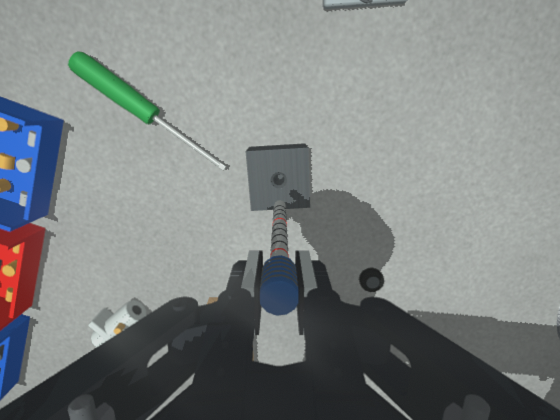

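```bash
python3 -m handwheel '[-1,0.0148,-0.0433,-0.0005,0,0,0, -1,0.0148,-0.0433,-0.0005,0,0,0, -1,0.0148,-0.0433,-0.0005,0,0,0, -1,0.0148,-0.0433,-0.0005,0,0,0, -1,0.0147,-0.0434,0,0,0,0, -1,0.0147,-0.0434,0,0,0,0, -1,0,0,0,0,0,0, -1,0,0,0,0,0,0]'
python3 - <<'E'
from h import *
T,o=tool();print(T.round(4),o['wrist_force'],o['finger_gap'])
p,d=r.read_camera("wrist");cv2.imwrite("pics/w6.png",p[...,::-1])
cv2.imwrite("pics/w6c.png",cv2.resize(p[130:330,180:380,::-1],None,fx=3,fy=3,interpolation=cv2.INTER_CUBIC))
t=np.array([574.16,-271.5,265]);print(T[:3,:3].T@(t-T[:3,3]),wproj(T,[573,-272,115]))
E
```

```text
clock: 7.98
tool_pos: [574.3, -271.6, 264.9]
tool_rot: [-0.001, -0.182, 0.983, 0.001]
wrist_force: [0.4, -0.3, -1.0]
finger_gap: 0.198
[[-9.339000e-01 -3.574000e-01 -2.500000e-03  5.743235e+02]
 [-3.574000e-01  9.339000e-01  1.100000e-03 -2.716105e+02]
 [ 1.900000e-03  1.900000e-03 -1.000000e+00  2.649385e+02]
 [ 0.000000e+00  0.000000e+00  0.000000e+00  1.000000e+00]] [ 0.36690545 -0.34182766 -1.02312094] 0.1977753462776947
[ 0.11331559  0.1617103  -0.06101473] [278.70144832 195.73998093]
```

View pics/w6c.png

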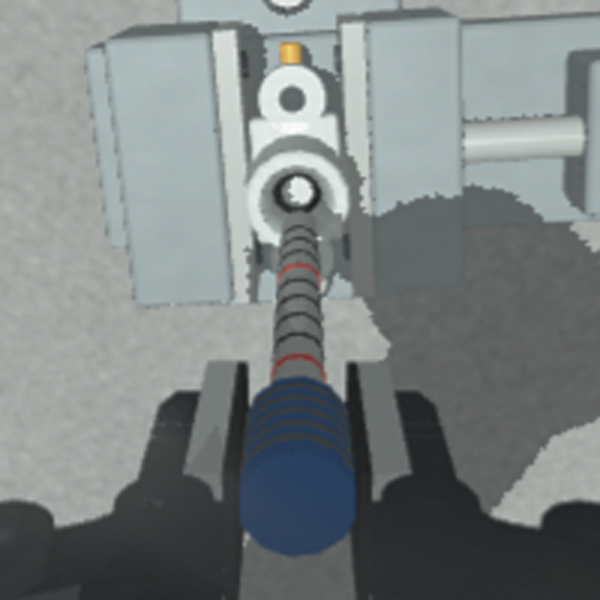

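```bash
python3 -m handwheel '[-1,0,0,0.014,0,0,0, -1,0,0,0.014,0,0,0, -1,0,0,0,0,0,0]'; python3 -m handwheel '[-1,0,0,0.005,0,0,0, -1,0,0,0,0,0,0]';python3 -m handwheel '[-1,0,0,0.005,0,0,0, -1,0,0,0,0,0,0]'
```

```text
clock: 8.4
tool_pos: [573.9, -270.9, 236.3]
tool_rot: [-0.002, -0.182, 0.983, 0.001]
wrist_force: [-0.4, 0.2, -0.5]
finger_gap: 0.194
clock: 8.65
tool_pos: [574.6, -271.7, 233.3]
tool_rot: [-0.0, -0.182, 0.983, 0.0]
wrist_force: [0.4, -0.1, -1.0]
finger_gap: 0.192
clock: 8.9
tool_pos: [574.5, -271.7, 228.0]
tool_rot: [-0.0, -0.182, 0.983, 0.0]
wrist_force: [0.0, 0.0, -1.1]
finger_gap: 0.197
```

```bash
python3 -m handwheel '[-1,0,0,0.004,0,0,0, -1,0,0,0,0,0,0]'; python3 -m handwheel '[-1,0,0,0.004,0,0,0, -1,0,0,0.004,0,0,0, -1,0,0,0,0,0,0]';python3 -m handwheel '[-1,0,0,0.004,0,0,0, -1,0,0,0,0,0,0]'
```

```text
clock: 9.15
tool_pos: [574.6, -271.5, 224.0]
tool_rot: [-0.0, -0.182, 0.983, 0.0]
wrist_force: [-0.0, -0.1, -1.3]
finger_gap: 0.195
clock: 9.52
tool_pos: [574.4, -271.5, 215.5]
tool_rot: [-0.001, -0.182, 0.983, 0.001]
wrist_force: [-0.3, 1.1, -2.9]
finger_gap: 0.196
clock: 9.78
tool_pos: [574.5, -271.6, 211.7]
tool_rot: [-0.0, -0.182, 0.983, 0.0]
wrist_force: [0.1, 0.6, -1.5]
finger_gap: 0.189
```

```bash
for i in 1; do python3 -m handwheel '[-1,0,0,0.002,0,0,0, -1,0,0,0.002,0,0,0]'; python3 -m handwheel '[-1,0,0,0.0015,0,0,0, -1,0,0,0.0015,0,0,0]';done
```

```text
clock: 10.02
tool_pos: [574.8, -271.9, 208.8]
tool_rot: [0.0, -0.182, 0.983, -0.0]
wrist_force: [-0.6, 0.9, 0.0]
finger_gap: 0.19
clock: 10.28
tool_pos: [574.7, -271.8, 205.5]
tool_rot: [0.0, -0.182, 0.983, -0.0]
wrist_force: [0.2, 1.0, 0.1]
finger_gap: 0.195
```

```bash
python3 -m handwheel '[-1,0,0,0.0015,0,0,0, -1,0,0,0.0015,0,0,0]'
```

```text
clock: 10.52
tool_pos: [574.7, -271.8, 202.4]
tool_rot: [0.0, -0.182, 0.983, -0.0]
wrist_force: [-0.1, 0.4, -0.5]
finger_gap: 0.192
```

```bash
python3 -m handwheel '[-1,0,0,0.0015,0,0,0, -1,0,0,0.0015,0,0,0]'
```

```text
clock: 10.78
tool_pos: [574.7, -271.8, 199.4]
tool_rot: [0.0, -0.182, 0.983, -0.0]
wrist_force: [-0.2, 1.0, 1.9]
finger_gap: 0.189
```

```bash
python3 -m handwheel '[-1,0,0,0.0015,0,0,0, -1,0,0,0.0015,0,0,0]'
```

```text
clock: 11.02
tool_pos: [574.7, -271.8, 196.4]
tool_rot: [-0.0, -0.182, 0.983, 0.0]
wrist_force: [-0.1, 1.3, 0.8]
finger_gap: 0.189
```

```bash
python3 -m handwheel '[-1,0,0,0.0015,0,0,0, -1,0,0,0.0015,0,0,0]'
```

```text
clock: 11.28
tool_pos: [574.7, -271.8, 193.4]
tool_rot: [-0.0, -0.182, 0.983, 0.0]
wrist_force: [-0.7, 0.3, 0.2]
finger_gap: 0.194
```

```bash
python3 -m handwheel '[-1,0,0,0.0015,0,0,0, -1,0,0,0.0015,0,0,0]'
```

```text
clock: 11.52
tool_pos: [574.7, -271.8, 190.4]
tool_rot: [-0.0, -0.182, 0.983, 0.0]
wrist_force: [-1.2, 0.8, 0.5]
finger_gap: 0.189
```

```bash
python3 -m handwheel '[-1,0,0,0.0015,0,0,0, -1,0,0,0.0015,0,0,0]'
```

```text
clock: 11.78
tool_pos: [574.7, -271.8, 187.4]
tool_rot: [-0.0, -0.182, 0.983, 0.0]
wrist_force: [-0.6, 1.2, 0.2]
finger_gap: 0.191
```

```bash
python3 -m handwheel '[-1,0,0,0.0015,0,0,0, -1,0,0,0.0015,0,0,0]'
```

```text
clock: 12.02
tool_pos: [574.7, -271.8, 184.4]
tool_rot: [-0.0, -0.182, 0.983, 0.0]
wrist_force: [-0.8, 0.7, -0.1]
finger_gap: 0.193
```

```bash
python3 -m handwheel '[-1,0,0,0.0015,0,0,0, -1,0,0,0.0015,0,0,0]'
```

```text
clock: 12.28
tool_pos: [574.7, -271.8, 181.4]
tool_rot: [-0.0, -0.182, 0.983, 0.0]
wrist_force: [-0.4, 1.3, 0.0]
finger_gap: 0.196
```

```bash
python3 -m handwheel '[-1,0,0,0.0015,0,0,0, -1,0,0,0.0015,0,0,0]'
```

```text
clock: 12.52
tool_pos: [574.7, -271.8, 178.4]
tool_rot: [-0.0, -0.182, 0.983, 0.0]
wrist_force: [-1.0, 1.3, -0.1]
finger_gap: 0.195
```

```bash
python3 -m handwheel '[-1,0,0,0.0015,0,0,0, -1,0,0,0.0015,0,0,0]'; python3 - <<'E'
from h import *
p,d=r.read_camera("wrist");cv2.imwrite("pics/w7.png",p[...,::-1])
E
```

```text
clock: 12.78
tool_pos: [574.7, -271.8, 175.4]
tool_rot: [-0.0, -0.182, 0.983, 0.0]
wrist_force: [-1.7, 0.8, 1.9]
finger_gap: 0.19
```

View pics/w7.png

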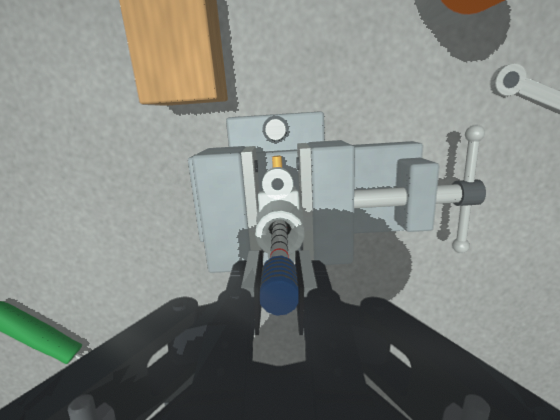

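```bash
python3 -m handwheel '[-1,0,0,0.0015,0,0,0, -1,0,0,0.0015,0,0,0]'
```

```text
clock: 13.08
tool_pos: [575.3, -272.6, 174.8]
tool_rot: [0.001, -0.182, 0.983, -0.001]
wrist_force: [-1.9, 1.5, 10.2]
finger_gap: 0.19
```

```bash
python3 -m handwheel '[-1,0,0,0,0,0,0, -1,0,0,0,0,0,0, -1,0,0,0,0,0,0]';  python3 - <<'E'
from h import *
import time
print([r.get_obs()['tool_pos'].round(2).tolist() for _ in range(2)], r.get_obs()['wrist_force'])
p,d=r.read_camera("wrist");cv2.imwrite("pics/w8.png",cv2.resize(p[190:320,220:350,::-1],None,fx=5,fy=5,interpolation=cv2.INTER_CUBIC))
E
```

```text
clock: 13.45
tool_pos: [575.3, -272.4, 174.7]
tool_rot: [0.001, -0.182, 0.983, -0.001]
wrist_force: [-1.1, 1.9, 7.0]
finger_gap: 0.192
[[575.32, -272.44, 174.67], [575.32, -272.44, 174.67]] [-1.101271    1.85239894  6.95871054]
```

View pics/w8.png

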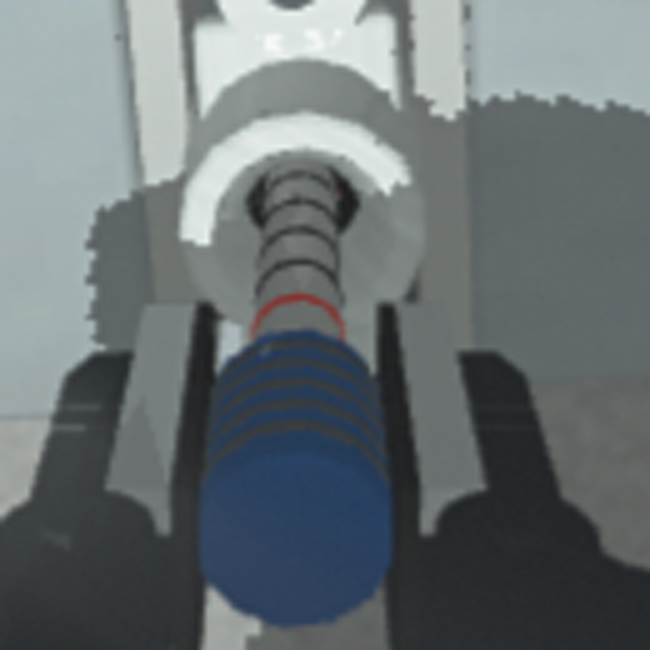

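```bash
python3 -m handwheel '[-1,0,0,-0.005,0,0,0, -1,0,0,-0.02,0,0,0, -1,0,0,-0.03,0,0,0, -1,0,0,-0.035,0,0,0, -1,0,0,-0.003,0,0,0, -1,0,0,0,0,0,0]';  python3 - <<'E'
from h import *
T,o=tool();print(T[:3,3],o['wrist_force'])
t=np.array([564.1,2.8,265]);print(T[:3,:3].T@(t-T[:3,3]))
E
```

```text
clock: 14.25
tool_pos: [574.7, -271.7, 264.8]
tool_rot: [-0.0, -0.182, 0.983, 0.0]
wrist_force: [-0.1, -0.2, -1.7]
finger_gap: 0.194
[ 574.71889666 -271.72485109  264.77832477] [-0.06181571 -0.16613845 -1.67730959]
[-8.82805846e+01  2.60160025e+02 -6.18244688e-02]
```

```bash
python3 -m handwheel '[-1,-0.0147,0.0434,0,0,0,0, -1,-0.0147,0.0434,0,0,0,0, -1,-0.0147,0.0434,0,0,0,0, -1,-0.0147,0.0434,0,0,0,0, -1,-0.0147,0.0433,0,0,0,0, -1,-0.0147,0.0433,0,0,0,0, -1,0,0,0,0,0,0, -1,0,0,0,0,0,0]';  python3 - <<'E'
from h import *
T,o=tool();print(T.round(4),o['wrist_force'])
t=np.array([564.1,2.8,265]);print(T[:3,:3].T@(t-T[:3,3]))
p,d=r.read_camera("wrist");cv2.imwrite("pics/w9.png",p[...,::-1])
cv2.imwrite("pics/w9c.png",cv2.resize(p[130:330,180:380,::-1],None,fx=3,fy=3,interpolation=cv2.INTER_CUBIC))
E
```

```text
clock: 15.25
tool_pos: [563.6, 2.6, 264.4]
tool_rot: [-0.001, -0.182, 0.983, -0.0]
wrist_force: [-0.6, -1.0, -0.7]
finger_gap: 0.191
[[-9.336000e-01 -3.583000e-01 -1.900000e-03  5.635707e+02]
 [-3.583000e-01  9.336000e-01 -6.000000e-04  2.596700e+00]
 [ 2.000000e-03  1.000000e-04 -1.000000e+00  2.644298e+02]
 [ 0.000000e+00  0.000000e+00  0.000000e+00  1.000000e+00]] [-0.58702224 -0.95807131 -0.71042673]
[-5.65866280e-01  2.16710540e-04 -5.71305484e-01]
```

View pics/w9.png

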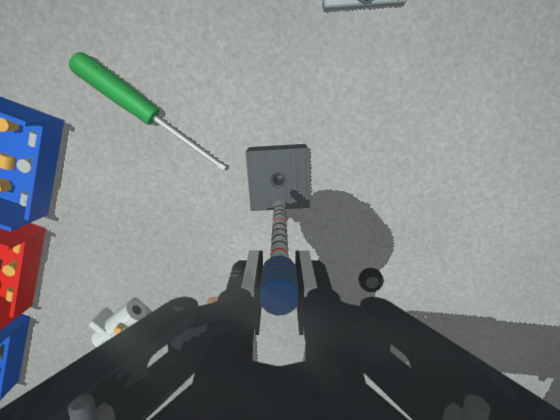

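```bash
python3 -m handwheel '[-1,0,0,0.03,0,0,0, -1,0,0,0.03,0,0,0, -1,0,0,0.025,0,0,0, -1,0,0,0,0,0,0, -1,0,0,0.004,0,0,0, -1,0,0,0.004,0,0,0, -1,0,0,0.004,0,0,0]';  python3 - <<'E'
from h import *
T,o=tool();print(T[:3,3],o['wrist_force'])
p,d=r.read_camera("wrist");cv2.imwrite("pics/w10.png",cv2.resize(p[150:330,180:380,::-1],None,fx=3,fy=3,interpolation=cv2.INTER_CUBIC))
E
```

```text
clock: 16.18
tool_pos: [564.3, 2.8, 168.9]
tool_rot: [0.001, -0.182, 0.983, 0.0]
wrist_force: [-0.1, 0.8, -1.3]
finger_gap: 0.189
[564.25487745   2.75493549 168.89725382] [-0.14387398  0.8334687  -1.2797787 ]
```

View pics/w10.png

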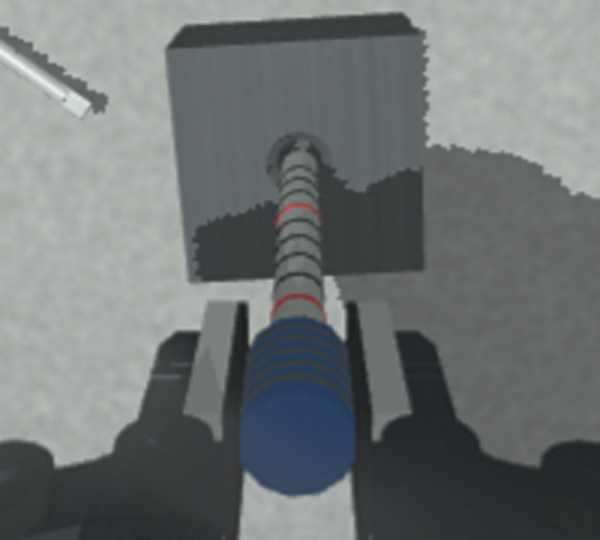

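```bash
python3 -m handwheel '[-1,0,0,0.005,0,0,0, -1,0,0,0.005,0,0,0]'; python3 -m handwheel '[-1,0,0,0.008,0,0,0, -1,0,0,0.007,0,0,0, -1,0,0,0.005,0,0,0, -1,0,0,0,0,0,0]'
```

```text
clock: 16.48
tool_pos: [564.0, 2.8, 158.2]
tool_rot: [0.0, -0.182, 0.983, 0.0]
wrist_force: [-0.5, 0.6, -1.2]
finger_gap: 0.19
clock: 16.98
tool_pos: [563.7, 2.6, 138.0]
tool_rot: [-0.0, -0.182, 0.983, -0.0]
wrist_force: [0.6, 0.2, -1.5]
finger_gap: 0.189
```

```bash
python3 -m handwheel '[-1,0,0,0.0015,0,0,0, -1,0,0,0,0,0,0, 0,0,0,0,0,0,0, 0,0,0,0,0,0,0, 0,0,0,0,0,0,0, 0,0,0,-0.01,0,0,0, 0,0,0,-0.03,0,0,0, 0,0,0,-0.03,0,0,0, 0,0,0,-0.025,0,0,0, 0,0,0,0,0,0,0]';  python3 - <<'E'
from h import *
T,o=tool();print(T[:3,3],o['wrist_force'],o['finger_gap'])
p,d=r.read_camera("wrist");cv2.imwrite("pics/w11.png",p[...,::-1])
t=np.array([535,272,245]);print(T[:3,:3].T@(t-T[:3,3]))
E
```

```text
clock: 18.23
tool_pos: [565.2, 2.7, 235.2]
tool_rot: [0.003, -0.182, 0.983, -0.0]
wrist_force: [-0.0, 0.3, -0.2]
finger_gap: 0.499
[565.20581414   2.74467133 235.17964205] [-0.01945934  0.33653109 -0.18045332] 0.49921748021076584
[-68.24724274 262.20855914  -9.81060772]
```

View pics/w11.png

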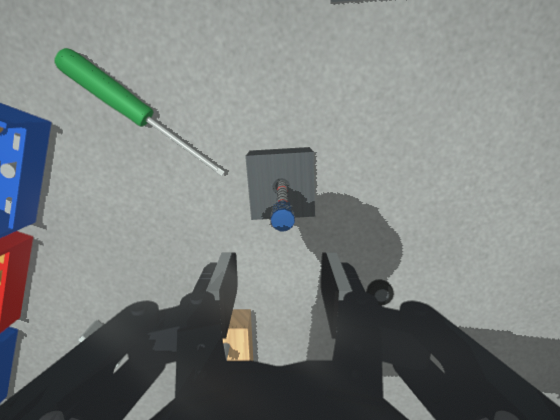

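```bash
python3 -m handwheel '[0,-0.0114,0.0437,0.0017,0,0,0, 0,-0.0114,0.0437,0.0017,0,0,0, 0,-0.0114,0.0437,0.0017,0,0,0, 0,-0.0114,0.0437,0.0017,0,0,0, 0,-0.0114,0.0437,0.0017,0,0,0, 0,-0.0114,0.0437,0.0017,0,0,0, 0,0,0,0,0,0,0, 0,0,0,0,0,0,0]';  python3 - <<'E'
from h import *
T,o=tool();print(T.round(4),o['wrist_force'])
p,d=r.read_camera("wrist");cv2.imwrite("pics/w12.png",p[...,::-1]);np.savez("pics/w12.npz",p=p,d=d,T=T)
cv2.imwrite("pics/w12c.png",cv2.resize(p[130:330,210:350,::-1],None,fx=4,fy=4,interpolation=cv2.INTER_CUBIC)[:600])
E
```

```text
clock: 19.27
tool_pos: [533.7, 271.7, 221.2]
tool_rot: [-0.001, -0.182, 0.983, -0.0]
wrist_force: [1.0, -0.3, 0.1]
finger_gap: 0.5
[[-9.336000e-01 -3.582000e-01 -1.100000e-03  5.336922e+02]
 [-3.582000e-01  9.336000e-01 -1.100000e-03  2.717400e+02]
 [ 1.400000e-03 -6.000000e-04 -1.000000e+00  2.211635e+02]
 [ 0.000000e+00  0.000000e+00  0.000000e+00  1.000000e+00]] [ 1.00253892 -0.32131237  0.1373016 ]
```

View pics/w12.png

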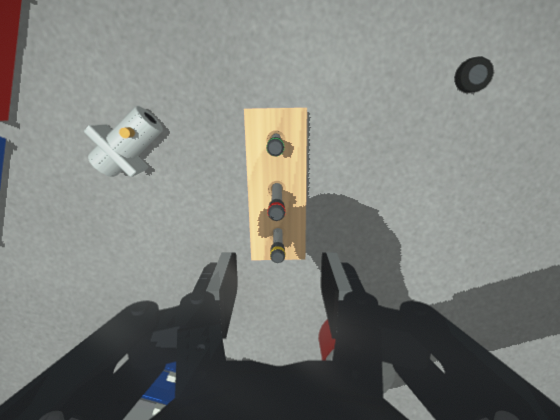

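View pics/w12c.png

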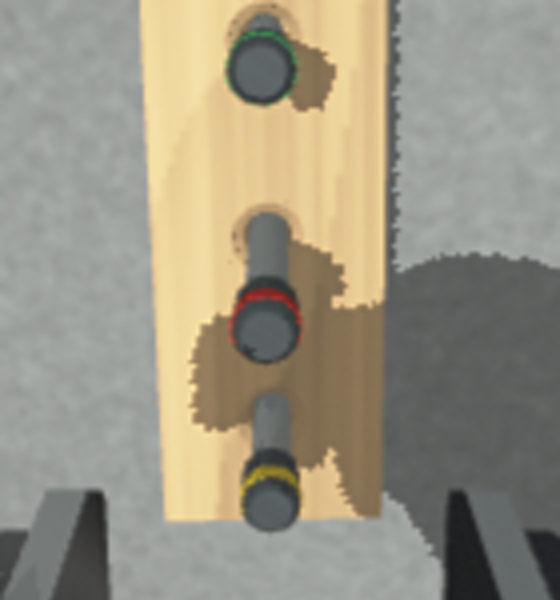

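```bash
python3 - <<'E'
from h import *
T=np.load("pics/w12.npz")["T"]
c=wplane(T,(276.1,211.6),119);print(c)
T2,o=tool();t=c.copy();t[2]=104;print(T2[:3,3],T2[:3,:3].T@(t-T2[:3,3]))
E
```

```text
[534.61973972 271.69356042 119.        ]
[533.91384582 271.30703433 221.4925528 ] [ -0.89034111   0.15871599 117.49182846]
```

```bash
python3 -m handwheel '[0,-0.001,0,0.03,0,0,0, 0,0,0,0.03,0,0,0, 0,0,0,0.025,0,0,0, 0,0,0,0.017,0,0,0, 0,0,0,0.014,0,0,0, 0,0,0,0,0,0,0, 0,0,0,0,0,0,0]';  python3 - <<'E'
from h import *
T,o=tool();print(T.round(4)[:3,3],o['wrist_force'])
t=np.array([534.6,271.7,104]);print(T[:3,:3].T@(t-T[:3,3]))
p,d=r.read_camera("wrist");cv2.imwrite("pics/w13.png",p[...,::-1])
E
```

```text
clock: 20.2
tool_pos: [535.4, 272.4, 106.7]
tool_rot: [0.001, -0.182, 0.983, 0.0]
wrist_force: [-0.1, 0.8, -0.2]
finger_gap: 0.502
[535.45   272.3932 106.6801] [-0.07821145  0.80147731 -0.17685932]
[ 1.04545311 -0.34359777  2.67862198]
```

View pics/w13.png

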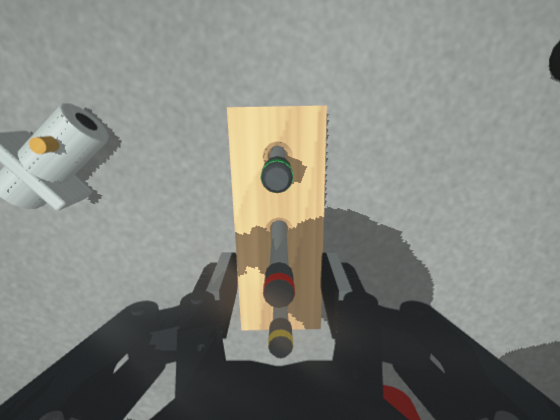

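```bash
python3 -m handwheel '[0,0,0,0.002,0,0,0, -1,0,0,0,0,0,0, -1,0,0,0,0,0,0, -1,0,0,0,0,0,0, -1,0,0,0,0,0,0, -1,0,0,0,0,0,0, -1,0,0,0,0,0,0]' 50;  python3 - <<'E'
from h import *
T,o=tool();print(T.round(4)[:3,3],o['wrist_force'],o['finger_gap'])
p,d=r.read_camera("wrist");cv2.imwrite("pics/w14.png",p[...,::-1])
E
```

```text
clock: 21.12
tool_pos: [535.0, 272.5, 104.0]
tool_rot: [0.0, -0.182, 0.983, 0.0]
wrist_force: [0.4, -0.6, 3.8]
finger_gap: 0.14
[535.0463 272.4678 103.9921] [ 0.42026179 -0.57470437  3.84093662] 0.1403897635484518
```

View pics/w14.png

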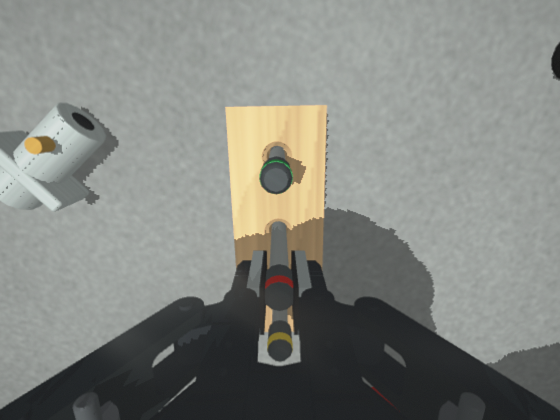

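```bash
python3 -m handwheel '[-1,0,0,-0.015,0,0,0, -1,0,0,-0.03,0,0,0, -1,0,0,-0.04,0,0,0, -1,0,0,-0.04,0,0,0, -1,0,0,-0.04,0,0,0, -1,0,0,0,0,0,0, -1,0,0,0,0,0,0]';  python3 - <<'E'
from h import *
T,o=tool();print(T.round(4),o['wrist_force'],o['finger_gap'])
p,d=r.read_camera("wrist");cv2.imwrite("pics/w15.png",p[...,::-1])
t=np.array([574.6,-271.7,270]);print(T[:3,:3].T@(t-T[:3,3]))
E
```

```text
clock: 22.05
tool_pos: [534.5, 272.4, 268.5]
tool_rot: [-0.0, -0.182, 0.983, 0.0]
wrist_force: [0.5, -0.2, -0.5]
finger_gap: 0.144
[[-9.338000e-01 -3.578000e-01 -9.000000e-04  5.344972e+02]
 [-3.578000e-01  9.338000e-01  2.000000e-04  2.723694e+02]
 [ 8.000000e-04  5.000000e-04 -1.000000e+00  2.685296e+02]
 [ 0.000000e+00  0.000000e+00  0.000000e+00  1.000000e+00]] [ 0.49031209 -0.21044338 -0.53052905] 0.14379306217799814
[ 157.24898832 -522.39073721   -1.59758095]
```

View pics/w15.png

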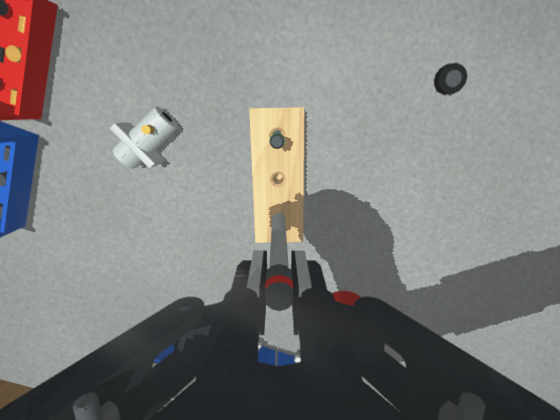

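```bash
python3 -m handwheel '[-1,0.0131,-0.0435,-0.0002,0,0,0, -1,0.0131,-0.0435,-0.0002,0,0,0, -1,0.0131,-0.0435,-0.0002,0,0,0, -1,0.0131,-0.0435,-0.0002,0,0,0, -1,0.0131,-0.0435,-0.0002,0,0,0, -1,0.0131,-0.0435,-0.0002,0,0,0, -1,0.0131,-0.0435,0,0,0,0, -1,0.0131,-0.0435,0,0,0,0, -1,0.0131,-0.0435,0,0,0,0, -1,0.0131,-0.0435,0,0,0,0, -1,0.0131,-0.0435,0,0,0,0, -1,0.0131,-0.0435,0,0,0,0, -1,0,0,0,0,0,0, -1,0,0,0.025,0,0,0, -1,0,0,0,0,0,0]';  python3 - <<'E'
from h import *
T,o=tool();print(T.round(4),o['wrist_force'],o['finger_gap'])
p,d=r.read_camera("wrist");cv2.imwrite("pics/w16.png",cv2.resize(p[130:330,180:380,::-1],None,fx=3,fy=3,interpolation=cv2.INTER_CUBIC))
t=np.array([574.6,-271.7,234]);print(T[:3,:3].T@(t-T[:3,3]))
E
```

```text
clock: 23.98
tool_pos: [573.6, -270.3, 242.0]
tool_rot: [-0.003, -0.182, 0.983, 0.002]
wrist_force: [-0.2, -0.0, -0.9]
finger_gap: 0.144
[[-9.337000e-01 -3.581000e-01 -6.000000e-03  5.736252e+02]
 [-3.581000e-01  9.337000e-01  2.300000e-03 -2.702831e+02]
 [ 4.700000e-03  4.300000e-03 -1.000000e+00  2.420309e+02]
 [ 0.000000e+00  0.000000e+00  0.000000e+00  1.000000e+00]] [-0.24808463 -0.00503351 -0.89390811] 0.14405367198374489
[-0.44096386 -1.7063665   8.02162793]
```

View pics/w16.png

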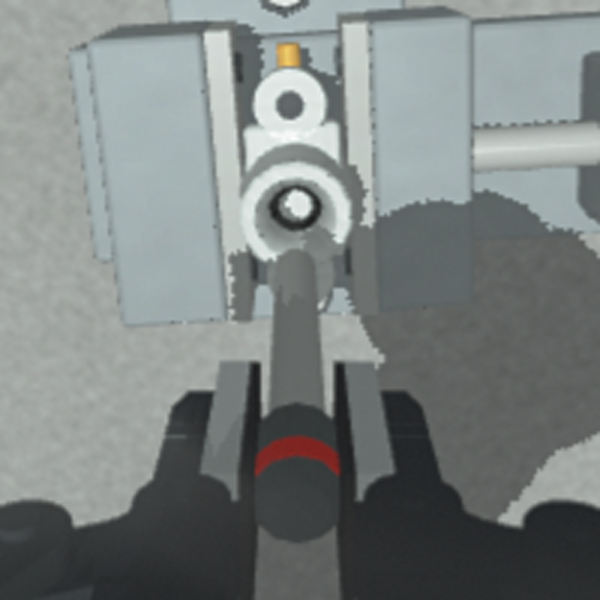

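```bash
python3 -m handwheel '[-1,0,-0.0005,0.014,0,0,0, -1,0,0,0.013,0,0,0, -1,0,0,0,0,0,0, -1,0,0,0,0,0,0]';  python3 - <<'E'
from h import *
T,o=tool();print(T.round(4),o['wrist_force'],o['finger_gap'])
p,d=r.read_camera("wrist");cv2.imwrite("pics/w17.png",cv2.resize(p[130:330,180:380,::-1],None,fx=3,fy=3,interpolation=cv2.INTER_CUBIC))
t=np.array([574.6,-271.7,234]);print(T[:3,:3].T@(t-T[:3,3]))
E
```

```text
clock: 24.52
tool_pos: [575.2, -271.9, 218.3]
tool_rot: [0.0, -0.182, 0.983, -0.0]
wrist_force: [-0.1, 0.8, -1.2]
finger_gap: 0.144
[[-9.337000e-01 -3.580000e-01  3.000000e-04  5.752151e+02]
 [-3.580000e-01  9.337000e-01 -4.000000e-04 -2.718678e+02]
 [-1.000000e-04 -5.000000e-04 -1.000000e+00  2.182811e+02]
 [ 0.000000e+00  0.000000e+00  0.000000e+00  1.000000e+00]] [-0.14914816  0.78880336 -1.16883849] 0.14395167304128084
[  0.51274262   0.36895122 -15.71916787]
```

View pics/w17.png

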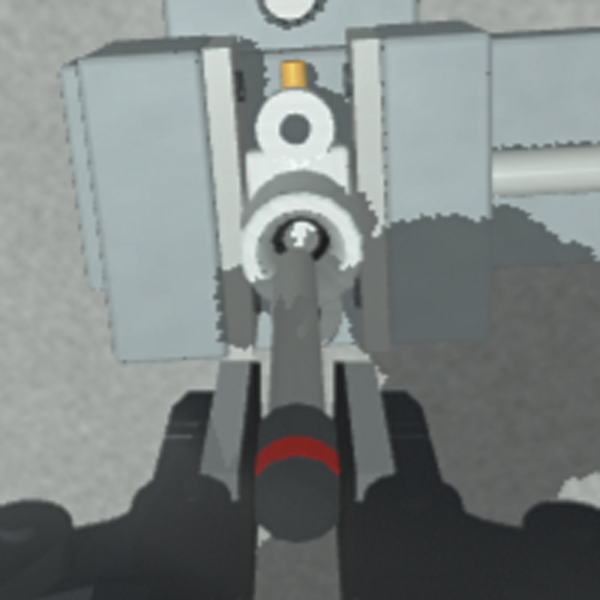

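```bash
python3 -m handwheel '[-1,0.001,0,0.005,0,0,0, -1,0,0,0.005,0,0,0, -1,0,0,0,0,0,0]'; python3 -m handwheel '[-1,0,0,0.004,0,0,0, -1,0,0,0.004,0,0,0, -1,0,0,0,0,0,0]'
```

```text
clock: 24.95
tool_pos: [573.8, -272.0, 207.3]
tool_rot: [-0.001, -0.182, 0.983, 0.0]
wrist_force: [-0.3, -0.5, -0.3]
finger_gap: 0.142
clock: 25.32
tool_pos: [574.0, -272.0, 199.4]
tool_rot: [-0.0, -0.182, 0.983, 0.0]
wrist_force: [0.7, -0.1, -0.3]
finger_gap: 0.144
```

```bash
python3 -m handwheel '[-1,0,0,0.004,0,0,0, -1,0,0,0.004,0,0,0]'; python3 -m handwheel '[-1,0,0,0.004,0,0,0, -1,0,0,0.004,0,0,0]'; python3 -m handwheel '[-1,0,0,0.004,0,0,0, -1,0,0,0.004,0,0,0]'
```

```text
clock: 25.58
tool_pos: [574.1, -272.2, 192.0]
tool_rot: [0.0, -0.182, 0.983, -0.0]
wrist_force: [-0.5, 0.8, 2.4]
finger_gap: 0.143
clock: 25.82
tool_pos: [574.2, -272.1, 183.8]
tool_rot: [0.0, -0.182, 0.983, -0.0]
wrist_force: [-0.5, 0.2, 0.8]
finger_gap: 0.144
clock: 26.08
tool_pos: [574.2, -272.1, 175.7]
tool_rot: [-0.0, -0.182, 0.983, -0.0]
wrist_force: [-0.5, 0.5, 1.4]
finger_gap: 0.142
```

```bash
python3 -m handwheel '[-1,0,0,0.004,0,0,0, -1,0,0,0.004,0,0,0]'; python3 -m handwheel '[-1,0,0,0.004,0,0,0, -1,0,0,0.004,0,0,0]'; python3 -m handwheel '[-1,0,0,0.003,0,0,0, -1,0,0,0.003,0,0,0,-1,0,0,0.003,0,0,0]'
```

```text
clock: 26.32
tool_pos: [574.2, -272.1, 167.7]
tool_rot: [0.0, -0.182, 0.983, 0.0]
wrist_force: [-1.1, 0.5, 2.0]
finger_gap: 0.142
clock: 26.58
tool_pos: [574.2, -272.1, 159.7]
tool_rot: [0.0, -0.182, 0.983, 0.0]
wrist_force: [-1.4, 0.3, 0.8]
finger_gap: 0.143
clock: 26.95
tool_pos: [574.2, -272.1, 150.8]
tool_rot: [0.0, -0.182, 0.983, 0.0]
wrist_force: [0.2, 0.8, 1.3]
finger_gap: 0.143
```

```bash
python3 -m handwheel '[-1,0,0,0.0015,0,0,0, -1,0,0,0.0015,0,0,0]'; python3 -m handwheel '[-1,0,0,0.0015,0,0,0, -1,0,0,0.001,0,0,0]'
```

```text
clock: 27.2
tool_pos: [574.2, -272.1, 147.9]
tool_rot: [0.0, -0.182, 0.983, -0.0]
wrist_force: [-0.5, 0.6, 0.9]
finger_gap: 0.14
clock: 27.45
tool_pos: [574.2, -272.1, 145.4]
tool_rot: [-0.0, -0.182, 0.983, 0.0]
wrist_force: [0.9, 1.0, 0.3]
finger_gap: 0.142
```

```bash
python3 -m handwheel '[-1,0,0,0.0015,0,0,0, -1,0,0,0.001,0,0,0]'
```

```text
clock: 27.7
tool_pos: [574.4, -272.4, 143.8]
tool_rot: [0.0, -0.182, 0.983, -0.001]
wrist_force: [-2.0, 1.0, 5.7]
finger_gap: 0.14
```

```bash
python3 -m handwheel '[-1,0,0,0.0005,0,0,0, -1,0,0,0,0,0,0, -1,0,0,0,0,0,0, -1,0,0,0,0,0,0]'
```

```text
clock: 28.2
tool_pos: [574.6, -272.5, 143.8]
tool_rot: [0.001, -0.182, 0.983, -0.001]
wrist_force: [-2.3, 1.6, 5.5]
finger_gap: 0.145
```

```bash
python3 -m handwheel '[-0.3,0,0,0,0,0,0, -0.3,0,0,0,0,0,0, 0,0,0,0,0,0,0, 0,0,0,0,0,0,0, 0,0,0,-0.01,0,0,0, 0,0,0,-0.02,0,0,0, 0,0,0,-0.03,0,0,0, 0,0,0,-0.04,0,0,0, 0,0,0,0,0,0,0, 0,0,0,0,0,0,0]';  python3 - <<'E'
from h import *
T,o=tool();print(T[:3,3],o['wrist_force'],o['finger_gap'])
p,d=r.read_camera("wrist");cv2.imwrite("pics/w18.png",p[...,::-1])
print(wproj(T,[573,-272,158.5]),wproj(T,[573,-272,115]))
for n in ["scene","top"]:
    p,d=r.read_camera(n);cv2.imwrite(f"pics/{n}1.png",p[...,::-1])
    if n=="scene": cv2.imwrite("pics/s1c.png",cv2.resize(p[100:320,180:420,::-1],None,fx=3,fy=3,interpolation=cv2.INTER_CUBIC)[:600])
E
```

```text
clock: 29.45
tool_pos: [574.1, -271.9, 242.7]
tool_rot: [0.0, -0.182, 0.983, 0.0]
wrist_force: [-0.5, 0.2, -0.7]
finger_gap: 0.494
[ 574.14660107 -271.94029439  242.67093312] [-0.48315014  0.18501954 -0.71541363] 0.49447344922353764
[278.82472915 220.13450978] [278.80776826 203.09264383]
```

View pics/w18.png

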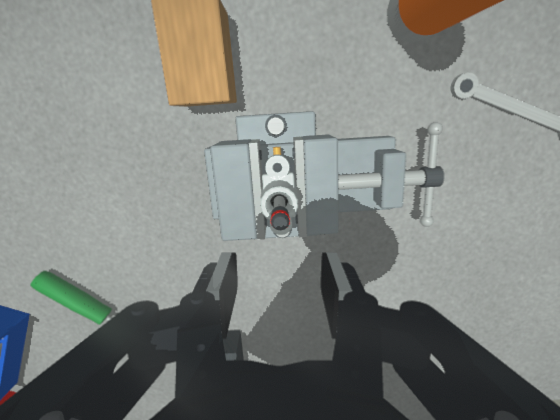

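View pics/s1c.png

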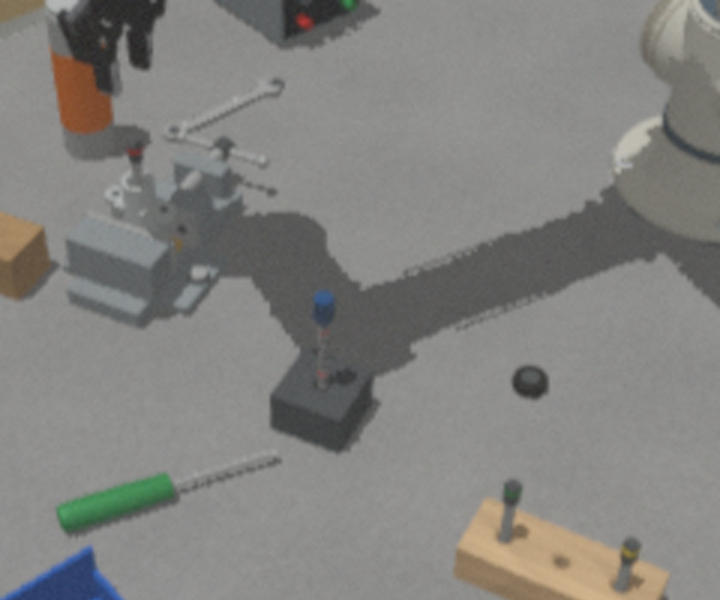

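```bash
python3 - <<'E'
from h import *
T,o=tool();p,d=r.read_camera("wrist")
m=r.camera_model("wrist");C=T@np.array(m["T_tool_cam"])
for uv in [(280,223),(280,220),(279,225)]:
    z=d[uv[1],uv[0]];X=C[:3,:3]@(ray(m,uv)*z)+C[:3,3];print(X.round(1))
r.close_job()
E
```

```text
[ 571.2 -271.2  160.1]
[ 571.8 -272.8  158.4]
[ 571.3 -269.4  159.9]
the job is handed in; nothing more can be done
```

I measured the piston at about 65.5 mm below the rim and fitted the 109 mm pushrod with the red ring. I then handed the job in at about 29.6 s, well under the 72 s limit.

- **Depth rod:** It met the piston at a reading of 7 to 10 N at the wrist. The 7 N was still there about 0.4 s later, before I lifted it off. It then went back into its stand's well.
- **Choice of pushrod:** At that depth the 85, 97 and 109 mm rods would stand about 19.5, 31.5 and 43.5 mm proud, so the 109 mm rod is closest to 45 mm.
- **Pushrod:** It met the piston at the height the depth rod predicted, to within about 0.3 mm. I held it there at about 5.5 N for half a second and let go.

**Last checks:**
- The wrist camera's depth reading put the pushrod's top 43 to 45 mm above the rim, on the cylinder's axis to within about 3 mm. It looked upright.
- The scene picture showed the depth rod in its stand and the green and yellow pushrods upright in the rack. I saw no bystander disturbed.
- The open gripper was clear of everything.

No check failed. The wiper's drag read nearer 1 to 2.5 N than the stated 2 to 4 N. I could not read the piston's travel directly; the forces stayed close to its 9 N preload, so it gave 1 mm or so at most.

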